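# Slide a carved panel out to its saw line

## Task

Slide the thin carved panel along the dark sawing board towards the board's white-striped edge, until the black line across the panel lies right over that edge and runs along it, so that the waste end sticks out square for sawing. Only push or drag it with your fingers: keep it flat on the board, never lift it. Leave the jar, the carved figure, the mallet and the glue bottle where they stand, then take your hand away.

Things in the scene. Friction and masses are not known exactly. Their poses are not given: they have to be found in the camera images.
- board: dark wooden sawing board fixed on the bench, a slab 360 (x) by 300 (y) by 45 mm high, flat on top, no rim or fence. Origin: centre of its underside, on the bench (top 45 mm above it). Its +x axis points to the sawing edge, the 300 mm long edge with a white stripe, x = +180 mm; roughly to the robot's left.
- board_edge (a point): middle of the sawing edge, at the level of the board's top; x points outward from the edge (level), y along the edge, z up. The white stripe is 4 mm wide, 1 to 5 mm inside the edge.
- panel: thin light-wood panel, loose, 160 (x) by 100 (y) by 8 mm thick, 55 to 110 g, lying flat on the board and turned up to about 0.2 rad from square. A flat flower pattern marks its rear part and a black line 3 mm wide crosses it, 40 mm from its front (+x) end, which is the waste end and points towards the sawing edge. Origin: centre of its underside. Rear end at x = -80 mm, line at x = +40 mm.
- line_left (a point): end of the black line at the panel's +y side, on its top face (panel x +40, y +50, z +8 mm)
- line_right (a point): end of the black line at the panel's -y side, on its top face (panel x +40, y -50, z +8 mm)
- jar: small amber wax jar standing on the board beside the panel, 48 mm across, 55 mm high; origin: centre of its underside. It and the figure stand 125 mm either side of the board's midline; which side varies. Leave alone.
- figure: small turned wooden figure standing on the board on the other side of the panel, 44 mm across, 66 mm high; origin: centre of its underside. Leave alone.
- mallet: wooden carver's mallet standing on its head on the bench to the left of the board, 86 mm across, 228 mm high; origin: centre of its underside. Leave alone.
- glue: white glue bottle standing on the bench to the left of the board, 56 mm across, 150 mm high; origin: centre of its underside. Leave alone.
Not all that is in view belongs to the job. Several things have the shape of the panel; the one meant has the colours described above.

How it is judged:
At the end, for the whole second after the job is handed in: Both ends of the black line are within 7 mm of the vertical plane of the sawing edge; the panel lies flat on the board's top (within 3 mm, tilted under 0.05 rad) and at rest; jar, figure, mallet and glue bottle stand upright within 15 mm of where they were (x of line_left in the frame of board_edge between -0.007 and 0.007 m and x of line_right in the frame of board_edge between -0.007 and 0.007 m and z of panel in the frame of board_edge between -0.003 and 0.003 m and angle between panel's own z axis and vertical below 0.05 rad and linear speed of panel below 0.01 m/s and distance of each of jar, figure, mallet, glue from where it was at the start of the episode below 0.015 m and angle between each of jar, figure, mallet, glue's own z axis and vertical below 0.1 rad); the robot touches nothing.
It fails at once if the panel is lifted more than 10 mm off the board or tipped by more than 0.15 rad (z of panel in the frame of board_edge above 0.01 m or angle between panel's own z axis and vertical above 0.15 rad).
It fails at once if the panel falls off the board (z of panel in the frame of board_edge below -0.02 m).
It fails at once if the jar, figure, mallet or glue bottle is moved by more than 15 mm or tipped over (distance of any of jar, figure, mallet, glue from where it was at the start of the episode above 0.015 m or angle between any of jar, figure, mallet, glue's own z axis and vertical above 0.3 rad).
It also fails if it takes over 46 s, if anything falls off the work surface, if the arm or the gripper's body presses on something with over 40 N, if the wrist force passes 120 N, or if a joint passes its speed limit or range.

## Robot

A 7-joint arm with a two-finger parallel gripper is mounted at the origin on the work surface. World frame = base frame: x ahead of the robot, y to its left, z up, the work surface at z = 0. Lengths are in m, angles in rad, forces in N, time in s.
With the tool pointing down it reaches from about 0.425 to 1.025 m from the base axis. Payload 3.6 kg.
Tool frame: the origin (TCP) lies on the centre line of the jaws, within the pads' length; the fingertips stand 25 mm ahead of it and the grasp point (between the pads) lies 6 mm ahead of it (manip.tcp_to_tips is the distance from the TCP to the fingertips, in m); z points along the fingers, y is the line along which they close (so a half turn about z gives the same grasp; the last joint's range is limited). The gripper opens to 85 mm and grips with 20 to 120 N. Pads are 22 mm wide; open, the fingers measure 114 mm over their backs; the gripper's body (76 mm by 85 mm) begins 54 mm behind the grasp point. The pads swing forward as they close: fully open they stand 13 mm farther back than shut.
Start: joints at [-1.246, 0.591, 0.048, 1.609, -0.033, 0.943, -0.034], TCP at [0.295, 0.662, 0.218] pointing down, gripper open.
Joint ranges: [-2.69, 2.69], [-0.47, 2.24], [-1.27, 1.36], [0.19, 2.51], [-1.53, 4.68], [0.08, 2.07], [-3.09, 3.09]. Speed limits (rad/s): [2.57, 2.57, 3.14, 3.14, 3.14, 3.14, 3.14].

## Interface

Orientations are given as a rotation vector (axis times angle).
In Python, from plant import manip gives the robot as it stands.
- The arm moves only by the tool send_rows, never from a script. Its argument "deltas" is a list of rows, each an object of numbers: "dx", "dy", "dz": the shift along the tool's x, y, z in units of 0.4 m (1.0 is 0.4 m); "yaw": the turn about the tool's z in units of 2 pi rad (1.0 is 2 pi rad). A call has 1 to 8 rows; each row is the pose to reach, as a shift and turn from the pose commanded when the call began, along the tool's axes at that moment, turning the shorter way round; what a row does not reach only later rows make up. A row lasts 1/10 s, in which the tool goes at most 50 mm and 8.59 degrees, less where a joint would pass 70% of its speed; a pose out of reach is approached as far as the arm can. A call with a number of a shift or a turn outside -1 to 1 is refused whole. A call with a gripper value outside its range is refused whole. "grip" is the opening, from -1 (shut) to 1 (fully open), so that 0 is half open, set as the call begins (left out, the last holds). The fingers move at their own pace and stop on an object; "newtons" is the grip in N (left out, the last holds). Time passes only in rows, so rows that repeat a pose let the fingers close. It gives the time, the measured TCP pose, the force, the opening and the grip force at its end, in the units of the state.
- manip.read_state(): the state, without advancing time (a new reading comes with each control period).
- manip.camera(name): name is "scene" or "side" or "wrist"; returns the picture (400x640x3 uint8, red, green, blue); there is no depth.
- manip.camera_info(name): a dict with "K" (3x3 intrinsics, pixels), "k1" (the pictures are not rectified: a ray, as slopes to the right and down, at radius r is drawn at 1 + k1 r^2 times it, then the intrinsics apply), "cam_to_world" (4x4, takes a point from camera to world coordinates). Camera axes: x right, y down, z forward; pixel columns grow to the right and rows downward; lengths in m; the calibration is good to about 2 mm. A picture is of the moment at which its call begins: read the wrist's pose just before it. camera_info takes no time and is no camera call; for the wrist camera it gives the pose at the moment of the call.
- manip.sign_off(): hands the job in; it is judged then, once.
The state is a dict: "time": time; "joints": joint angles; "joint_vel": joint speeds; "tau": joint torques, N m; "tool_pos": TCP position; "tcp_rot": TCP orientation; "force": force on the tool from outside, world axes, zero at the start; "torque": the same for the moment, N m; "finger_gap": finger opening in m; "gripper_force": force on a finger pad.
Only numpy, scipy, OpenCV 4.12 (cv2) and the standard library are available. Lean on these libraries where they do the work, as an engineer would, in place of code of your own. Each camera call takes 0.05 s, during which the arm holds its last target. There are 200 camera calls.

## Working session

There is one attempt and no reset: what is moved stays moved. The work goes in short steps, Python scripts to look and compute and a tool call to move; the robot and the scene stay as the last step left them, time stands still between calls to the robot, and variables do not carry over. Pictures are saved under pics/ and viewed, at most 10 in all, crops included, and the job is handed in when it is done.

Besides the shell and the picture viewer there is one more tool, called after ">>>" as a command line: name --argument value ..., lists and objects as JSON in quotes. send_rows: Moves the arm, as the interface text tells. Its arguments: {"type":"object","properties":{"deltas":{"type":"array","items":{"type":"object","properties":{"dx":{"type":"number"},"dy":{"type":"number"},"dz":{"type":"number"},"yaw":{"type":"number"}}}},"grip":{"type":"number"},"newtons":{"type":"number"}},"required":["deltas"]}

```bash
mkdir -p pics; cat > h.py <<'E'
import numpy as np,cv2
from plant import manip
def ray(info,u,v):
    K=np.array(info["K"]);d=np.array([(u-K[0,2])/K[0,0],(v-K[1,2])/K[1,1]]);p=d.copy()
    for _ in range(20): p=d/(1+info["k1"]*(p@p))
    T=np.array(info["cam_to_world"]);return T[:3,3],T[:3,:3]@np.array([p[0],p[1],1])
def at(info,u,v,z):
    o,r=ray(info,u,v);return o+r*(z-o[2])/r[2]
def snap(n,f):
    i=manip.camera_info(n);im=manip.camera(n);cv2.imwrite(f,im[:,:,::-1]);return i,im
E
python3 - <<'E'
from h import *
import pickle
ims=[]
I={}
for n in("scene","side","wrist"):
    i,im=snap(n,f"pics/{n}0.png");I[n]=i;print(n,np.round(i["cam_to_world"],3).tolist(),i["k1"],i["K"][0][0])
pickle.dump(I,open("i0.pkl","wb"))
s=manip.read_state();print(s)
E
```

```text
scene [[-0.475, 0.678, -0.56, 1.104], [0.88, 0.356, -0.316, 0.406], [-0.015, -0.643, -0.766, 0.865], [0.0, 0.0, 0.0, 1.0]] -0.08845681954911518 385.71382252405937
side [[0.955, -0.166, 0.247, 0.181], [-0.297, -0.586, 0.754, -0.919], [0.02, -0.793, -0.609, 0.85], [0.0, 0.0, 0.0, 1.0]] -0.004139196036635015 479.939405364871
wrist [[0.405, 0.868, 0.288, 0.221], [0.914, -0.384, -0.13, 0.695], [-0.002, 0.316, -0.949, 0.374], [0.0, 0.0, 0.0, 1.0]] 0.009090045858367292 335.99556853923576
{'time': 0.15, 'joints': array([-1.24552585,  0.59191241,  0.04829851,  1.60952382, -0.03331644,
        0.94270717, -0.0337246 ]), 'joint_vel': array([-0.00058868, -0.00315976, -0.00083094, -0.00553893, -0.0010513 ,
       -0.00139505,  0.00109526]), 'tau': array([ 2.27549703e-03, -5.49246347e+01,  1.54911082e+00, -1.98453873e+01,
        9.47369932e-03,  5.64111993e-03, -5.47271753e-06]), 'tool_pos': array([0.29451981, 0.66175547, 0.21710177]), 'tcp_rot': array([-6.52862093e-01, -3.07271340e+00,  2.70528798e-03]), 'force': array([-0.81238472,  0.67046416, -0.7655276 ]), 'torque': array([0.01186022, 0.01857955, 0.03919976]), 'gripper_force': 0.0, 'finger_gap': 0.08518181300775937}
```

View pics/scene0.png

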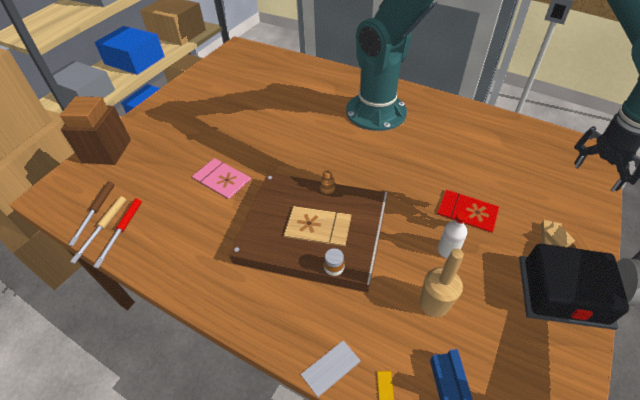

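View pics/side0.png

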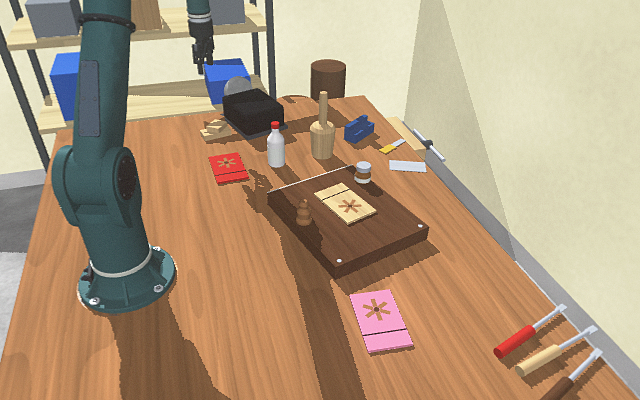

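The panel-shaped things in the scene view are the light-wood one on the board (318,226), a pink one (222,178), a red one (468,211) and a grey one (331,368). Only the first is light wood with a black line, and it lies on the board. I'll confirm it in an enlarged crop.

```bash
python3 - <<'E'
import cv2
a=cv2.imread("pics/scene0.png")[165:295,225:395];cv2.imwrite("pics/c1.png",cv2.resize(a,None,fx=4.5,fy=4.5,interpolation=cv2.INTER_CUBIC))
E
```

```text
(no output)
```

View pics/c1.png

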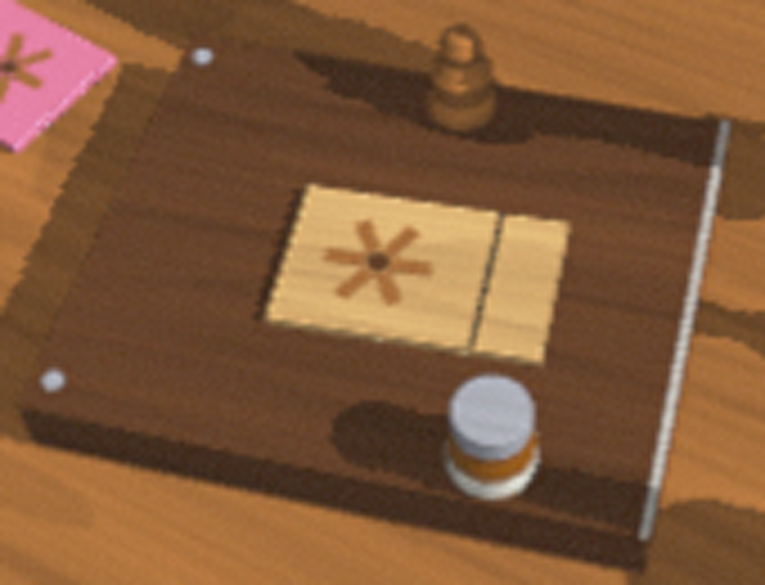

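The crop confirms it: a light panel with a flower and a black line. Line ends are at crop (501,213) and (471,352), the stripe runs from (727,120) to (648,540), the jar is at (492,405) and the figure at (462,75).

```bash
python3 - <<'E'
from h import *
import pickle
I=pickle.load(open("i0.pkl","rb"))["scene"]
P=lambda u,v,z:at(I,u/4.5+225-.4,v/4.5+165-.4,z)
Q={}
for n,u,v,z in[("pRR",308,185,.053),("pFR",569,221,.053),("pFL",543,363,.053),("pRL",265,321,.053),("lineR",501,213,.053),("lineL",471,352,.053),("edgeR",731,120,.045),("edgeL",651,540,.045),("bRR",192,42,.045),("bRL",25,410,.045),("jartop",492,403,.1),("figbase",465,118,.045)]:
    Q[n]=P(u,v,z);print(n,Q[n].round(4))
for a,b in(("pRR","pFR"),("pRL","pFL"),("pRR","pRL"),("edgeR","edgeL"),("bRR","bRL"),("bRR","edgeR"),("bRL","edgeL")):
    d=Q[b]-Q[a];print(a,b,np.linalg.norm(d).round(4),np.arctan2(d[1],d[0]).round(4))
from scipy.spatial.transform import Rotation as R
s=manip.read_state();print(R.from_rotvec(s["tcp_rot"]).as_matrix().round(3))
E
```

```text
pRR [ 0.5614 -0.0039  0.053 ]
pFR [0.5127 0.1488 0.053 ]
pFL [0.6106 0.1804 0.053 ]
pRL [0.6591 0.0271 0.053 ]
lineR [0.5262 0.11   0.053 ]
lineL [0.6228 0.1413 0.053 ]
edgeR [0.3861 0.2012 0.045 ]
edgeL [0.6789 0.2783 0.045 ]
bRR [ 0.487  -0.1407  0.045 ]
bRL [ 0.7695 -0.0633  0.045 ]
jartop [0.6736 0.1812 0.1   ]
figbase [0.4627 0.0514 0.045 ]
pRR pFR 0.1603 1.8794
pRL pFL 0.1608 1.8773
pRR pRL 0.1025 0.3076
edgeR edgeL 0.3028 0.2574
bRR bRL 0.2929 0.2677
bRR edgeR 0.3566 1.8577
bRL edgeL 0.3534 1.83
[[-0.914  0.407 -0.001]
 [ 0.407  0.914 -0.002]
 [-0.    -0.002 -1.   ]]
```

>>> send_rows --deltas '[{"dz": -0.12},{"dz": -0.24},{"dz": -0.33},{"dx": -0.1,"dy": -0.08,"dz": -0.33},{"dx": -0.2,"dy": -0.16,"dz": -0.33},{"dx": -0.3,"dy": -0.25,"dz": -0.33},{"dx": -0.4,"dy": -0.34,"dz": -0.33},{"dx": -0.5,"dy": -0.43,"dz": -0.33}]' --grip 0.2

```text
schema error: expected keys dx, dy, dz, yaw
```

```bash
cat > g.py <<'E'
# work out shift in tool units to a goal: x y z yaw(angle of tool x)
import sys
from h import *
from scipy.spatial.transform import Rotation as R
g=[float(a) for a in sys.argv[1:5]]
s=manip.read_state();M=R.from_rotvec(s["tcp_rot"]).as_matrix()
a=np.arctan2(M[1,0],M[0,0])
print("t",s["time"],"pos",s["tool_pos"].round(4),"ang",a.round(4),"F",s["force"].round(2),"gap",s["finger_gap"].round(4))
print("units",(M.T@(np.array(g[:3])-s["tool_pos"])/.4).round(4),"yaw",-((g[3]-a+np.pi)%(2*np.pi)-np.pi)/2/np.pi)
E
python3 g.py .618 -.028 .20 1.83; python3 -c "
from plant import manip;print(manip.tcp_to_tips)"
```

```text
0.025Traceback (most recent call last):
  File "g.py", line 8, in <module>
    print("t",s["time"],"pos",s["tool_pos"].round(4),"ang",a.round(4),"F",s["force"].round(2),"gap",s["finger_gap"].round(4))
                                                                                                    ^^^^^^^^^^^^^^^^^^^^^
AttributeError: 'float' object has no attribute 'round'
```

>>> send_rows --deltas '[{"dx": 0,"dy": 0,"dz": -0.12,"yaw": 0},{"dx": 0,"dy": 0,"dz": -0.24,"yaw": 0},{"dx": 0,"dy": 0,"dz": -0.33,"yaw": 0},{"dx": -0.08,"dy": -0.07,"dz": -0.33,"yaw": 0},{"dx": -0.17,"dy": -0.14,"dz": -0.33,"yaw": 0},{"dx": -0.26,"dy": -0.22,"dz": -0.33,"yaw": 0},{"dx": -0.35,"dy": -0.3,"dz": -0.33,"yaw": 0},{"dx": -0.44,"dy": -0.38,"dz": -0.33,"yaw": 0}]' --grip 0.2 --newtons 40

```text
time: 0.95
tool_pos: [0.3942, 0.4498, 0.3497]
tcp_rot: [-0.653, -3.073, 0.001]
force: [0.6, 1.2, -0.3]
finger_gap: 0.0514
gripper_force: 0.0
```

```bash
sed -i 's/s\["finger_gap"\].round(4)/round(s["finger_gap"],4)/' g.py; python3 g.py .618 -.028 .20 1.83
```

```text
t 0.95 pos [0.3942 0.4498 0.3497] ang 2.723 F [ 0.56  1.21 -0.34] gap 0.0514
units [-0.9967 -0.8638  0.3748] yaw 0.14212122404498162
```

>>> send_rows --deltas '[{"dx": -0.09,"dy": -0.08,"dz": 0,"yaw": 0.02},{"dx": -0.18,"dy": -0.16,"dz": 0,"yaw": 0.04},{"dx": -0.27,"dy": -0.24,"dz": 0,"yaw": 0.06},{"dx": -0.36,"dy": -0.32,"dz": 0,"yaw": 0.08},{"dx": -0.45,"dy": -0.4,"dz": 0,"yaw": 0.1},{"dx": -0.54,"dy": -0.48,"dz": 0,"yaw": 0.12},{"dx": -0.63,"dy": -0.56,"dz": 0,"yaw": 0.142},{"dx": -0.7,"dy": -0.62,"dz": 0,"yaw": 0.142}]'

```text
time: 1.75
tool_pos: [0.5493, 0.1079, 0.3501]
tcp_rot: [1.921, 2.485, -0.001]
force: [0.3, -0.0, 0.4]
finger_gap: 0.051
gripper_force: 0.0
```

```bash
python3 g.py .618 -.028 .20 1.83
```

```text
t 1.75 pos [0.5493 0.1079 0.3501] ang 1.8255 F [ 0.26 -0.02  0.37] gap 0.051
units [-0.3716  0.0807  0.3756] yaw -0.0007226444240896709
```

>>> send_rows --deltas '[{"dx": -0.1,"dy": 0.02,"dz": 0,"yaw": 0},{"dx": -0.2,"dy": 0.04,"dz": 0,"yaw": 0},{"dx": -0.3,"dy": 0.06,"dz": 0.05,"yaw": 0},{"dx": -0.34,"dy": 0.08,"dz": 0.12,"yaw": 0},{"dx": -0.34,"dy": 0.08,"dz": 0.2,"yaw": 0},{"dx": -0.34,"dy": 0.08,"dz": 0.3,"yaw": 0},{"dx": -0.34,"dy": 0.08,"dz": 0.37,"yaw": 0},{"dx": -0.34,"dy": 0.08,"dz": 0.37,"yaw": 0}]'

```text
time: 2.55
tool_pos: [0.6109, -0.0112, 0.1977]
tcp_rot: [-1.91, -2.485, 0.01]
force: [-0.2, 0.6, -0.6]
finger_gap: 0.0512
gripper_force: 0.0
```

```bash
python3 g.py .618 -.028 .10 1.83; python3 -c "
from h import *;i,m=snap('wrist','pics/w1.png');import pickle;pickle.dump(i,open('w1.pkl','wb'))"
```

```text
t 2.55 pos [ 0.6109 -0.0112  0.1977] ang 1.8307 F [-0.21  0.59 -0.56] gap 0.0512
units [-0.0456  0.0088  0.244 ] yaw 0.00011753123556055137
```

View pics/w1.png

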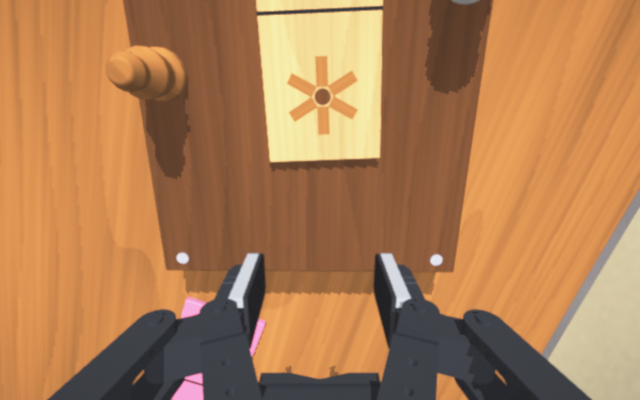

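The wrist view shows the panel's rear corners at (270,163) and (380,159), and the board's rear edge from (168,270) to (454,270). The fingers are centred behind the panel. I'll descend behind it.

>>> send_rows --deltas '[{"dx": -0.045,"dy": 0.01,"dz": 0.08,"yaw": 0},{"dx": -0.045,"dy": 0.01,"dz": 0.16,"yaw": 0},{"dx": -0.045,"dy": 0.01,"dz": 0.24,"yaw": 0},{"dx": -0.045,"dy": 0.01,"dz": 0.28,"yaw": 0},{"dx": -0.045,"dy": 0.01,"dz": 0.3,"yaw": 0},{"dx": -0.045,"dy": 0.01,"dz": 0.3,"yaw": 0},{"dx": -0.045,"dy": 0.01,"dz": 0.3,"yaw": 0}]'

```text
time: 3.3
tool_pos: [0.6245, -0.0282, 0.0836]
tcp_rot: [1.913, 2.489, 0.003]
force: [-0.1, -0.1, -0.4]
finger_gap: 0.0512
gripper_force: 0.0
```

```bash
python3 g.py .618 -.028 .070 1.83; python3 - <<'E'
from h import *
import pickle
i=pickle.load(open('w1.pkl','rb'))
q=[at(i,*p) for p in((270,163,.053),(380,159,.053),(168,270,.045),(454,270,.045),(258,12,.053),(382,9,.053))]
n=np.array([np.cos(1.83),np.sin(1.83),0])
for p in q: print(p.round(4),(p@n).round(4))
for a,b in((0,1),(2,3),(4,5)): d=q[b]-q[a];print(np.arctan2(d[1],d[0])+np.pi/2)
E
```

```text
t 3.3 pos [ 0.6245 -0.0282  0.0836] ang 1.8308 F [-0.12 -0.09 -0.39] gap 0.0512
units [ 0.0046 -0.0157  0.0338] yaw 0.0001197449692105845
[ 0.5626 -0.0071  0.053 ] -0.151
[0.6583 0.0226 0.053 ] -0.1469
[ 0.4832 -0.1479  0.045 ] -0.2669
[ 0.7703 -0.0695  0.045 ] -0.2647
[0.5273 0.11   0.053 ] -0.0288
[0.622  0.1373 0.053 ] -0.0267
1.8708825014346129
1.837389807505679
1.8516745825070677
```

>>> send_rows --deltas '[{"dx": 0,"dy": -0.015,"dz": 0.01,"yaw": -0.0006},{"dx": 0,"dy": -0.015,"dz": 0.02,"yaw": -0.0006},{"dx": 0,"dy": -0.015,"dz": 0.025,"yaw": -0.0006},{"dx": 0,"dy": -0.015,"dz": 0.025,"yaw": -0.0006},{"dx": 0,"dy": -0.015,"dz": 0.025,"yaw": -0.0006}]'

```text
time: 3.8
tool_pos: [0.6174, -0.0296, 0.072]
tcp_rot: [1.91, 2.494, 0.0]
force: [-1.2, -0.4, 0.7]
finger_gap: 0.0511
gripper_force: 0.0
```

>>> send_rows --deltas '[{"dx": 0,"dy": 0,"dz": 0.004,"yaw": 0},{"dx": 0,"dy": 0,"dz": 0.004,"yaw": 0},{"dx": 0,"dy": 0,"dz": 0.004,"yaw": 0}]'

```text
time: 4.1
tool_pos: [0.6174, -0.0296, 0.0703]
tcp_rot: [-1.91, -2.494, 0.0]
force: [-0.4, -0.3, -1.1]
finger_gap: 0.0516
gripper_force: 0.0
```

```bash
python3 g.py .618 -.028 .070 1.835; python3 -c "
from h import *;i,m=snap('wrist','pics/w2.png')"
```

```text
t 4.1 pos [ 0.6174 -0.0296  0.0703] ang 1.8344 F [-0.42 -0.34 -1.13] gap 0.0516
units [0.0035 0.0026 0.0009] yaw -9.223886184831702e-05
```

View pics/w2.png

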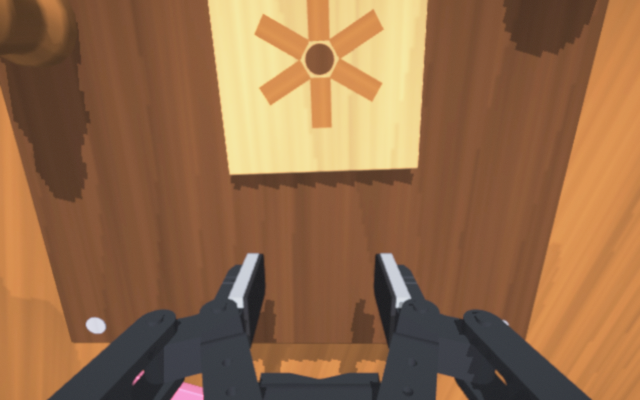

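The fingers are behind the panel's rear edge, which runs (232,175)–(417,168), and there is no contact yet. I'll feel for the board in small steps.

>>> send_rows --deltas '[{"dx": 0,"dy": 0,"dz": 0.004,"yaw": 0},{"dx": 0,"dy": 0,"dz": 0.004,"yaw": 0},{"dx": 0,"dy": 0,"dz": 0.004,"yaw": 0}]'

```text
time: 4.45
tool_pos: [0.6173, -0.0296, 0.0687]
tcp_rot: [-1.91, -2.494, 0.0]
force: [-0.2, -0.4, -0.1]
finger_gap: 0.0511
gripper_force: 0.0
```

>>> send_rows --deltas '[{"dx": 0,"dy": 0,"dz": 0.003,"yaw": 0},{"dx": 0,"dy": 0,"dz": 0.003,"yaw": 0},{"dx": 0,"dy": 0,"dz": 0.003,"yaw": 0}]'

```text
time: 4.75
tool_pos: [0.6173, -0.0296, 0.0676]
tcp_rot: [-1.91, -2.494, 0.0]
force: [0.0, 0.2, 0.1]
finger_gap: 0.0513
gripper_force: 0.0
```

>>> send_rows --deltas '[{"dx": 0.02,"dy": 0,"dz": 0,"yaw": 0},{"dx": 0.04,"dy": 0,"dz": 0,"yaw": 0},{"dx": 0.055,"dy": 0,"dz": 0,"yaw": 0},{"dx": 0.07,"dy": 0,"dz": 0,"yaw": 0},{"dx": 0.085,"dy": 0,"dz": 0,"yaw": 0},{"dx": 0.1,"dy": 0,"dz": 0,"yaw": 0},{"dx": 0.115,"dy": 0,"dz": 0,"yaw": 0},{"dx": 0.13,"dy": 0,"dz": 0,"yaw": 0}]'

```text
time: 5.55
tool_pos: [0.6037, 0.021, 0.0676]
tcp_rot: [1.91, 2.494, 0.0]
force: [0.1, -0.5, 0.8]
finger_gap: 0.0513
gripper_force: 0.0
```

```bash
python3 g.py .618 -.028 .0676 1.835; python3 -c "
from h import *;i,m=snap('wrist','pics/w3.png')"
```

```text
t 5.55 pos [0.6037 0.021  0.0676] ang 1.8343 F [ 0.11 -0.49  0.8 ] gap 0.0513
units [-1.277e-01  2.700e-03  1.000e-04] yaw -0.00010384858629699706
```

View pics/w3.png

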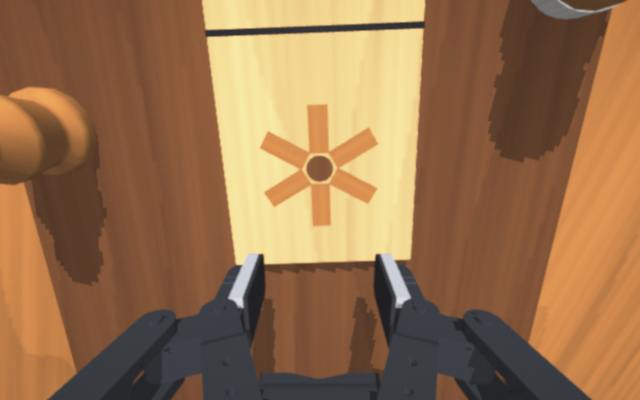

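```bash
python3 - <<'E'
from h import *
i=manip.camera_info("wrist")
n=np.array([np.cos(1.835),np.sin(1.835),0])
q=[at(i,*p) for p in((236,265,.053),(411,261,.053),(207,33,.053),(424,25,.053))]
for p in q: print(p.round(4),(p@n).round(4))
for a,b in((0,1),(2,3)): d=q[b]-q[a];print(np.arctan2(d[1],d[0])+np.pi/2)
print(at(i,253,255,.047)@n,at(i,387,255,.047)@n, manip.read_state()["tool_pos"]@n)
a=cv2.imread("pics/w3.png")[235:325,215:435];cv2.imwrite("pics/c3.png",cv2.resize(a,None,fx=3.6,fy=3.6,interpolation=cv2.INTER_CUBIC))
E
```

```text
[ 0.5619 -0.0045  0.053 ] -0.1511
[0.6579 0.0244 0.053 ] -0.1483
[0.5265 0.1104 0.053 ] -0.0309
[0.6216 0.1398 0.053 ] -0.0273
1.8631164461080658
1.8704548581678513
-0.147834509605571 -0.14764421379219372 -0.13577399840237236
```

View pics/c3.png

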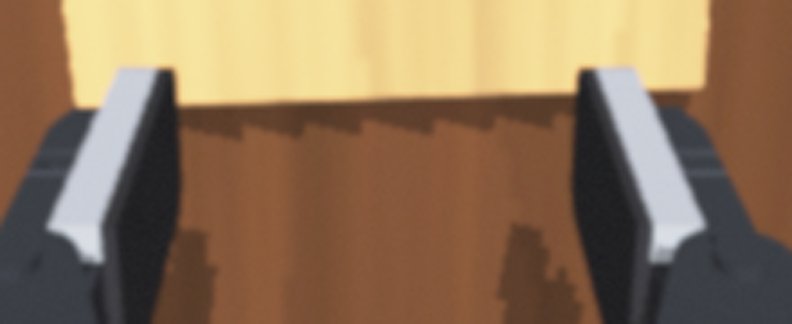

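The panel hasn't moved. Its rear is still at n=-0.151, and the pads' spacing in pixels and their shadows both show the tips passing above it. I'll back off and feel down for the board.

>>> send_rows --deltas '[{"dx": -0.05,"dy": 0,"dz": 0,"yaw": 0},{"dx": -0.1,"dy": 0,"dz": 0,"yaw": 0},{"dx": -0.11,"dy": 0,"dz": 0,"yaw": 0},{"dx": -0.11,"dy": 0,"dz": 0,"yaw": 0}]'

```text
time: 6.0
tool_pos: [0.6153, -0.0228, 0.0677]
tcp_rot: [1.913, 2.492, -0.0]
force: [-0.3, 1.2, 0.3]
finger_gap: 0.0512
gripper_force: 0.0
```

>>> send_rows --deltas '[{"dx": 0,"dy": 0,"dz": 0.005,"yaw": 0},{"dx": 0,"dy": 0,"dz": 0.01,"yaw": 0},{"dx": 0,"dy": 0,"dz": 0.012,"yaw": 0},{"dx": 0,"dy": 0,"dz": 0.012,"yaw": 0}]'

```text
time: 6.4
tool_pos: [0.6149, -0.0211, 0.0625]
tcp_rot: [-1.909, -2.494, 0.0]
force: [0.5, -0.5, -0.7]
finger_gap: 0.0511
gripper_force: 0.0
```

>>> send_rows --deltas '[{"dx": 0,"dy": 0,"dz": 0.005,"yaw": 0},{"dx": 0,"dy": 0,"dz": 0.01,"yaw": 0},{"dx": 0,"dy": 0,"dz": 0.015,"yaw": 0},{"dx": 0,"dy": 0,"dz": 0.015,"yaw": 0}]'

```text
time: 6.8
tool_pos: [0.615, -0.0219, 0.0564]
tcp_rot: [-1.91, -2.494, 0.001]
force: [0.2, -0.4, 0.2]
finger_gap: 0.0515
gripper_force: 0.0
```

```bash
python3 - <<'E'
from h import *
im=manip.camera("wrist");i=manip.camera("side")
a=im[225:325,215:435];a=cv2.resize(a,None,fx=3.6,fy=3.6,interpolation=cv2.INTER_CUBIC)
b=cv2.resize(i[120:190+40,260:480],None,fx=3.6,fy=2.1*1.0,interpolation=cv2.INTER_CUBIC) if 0 else cv2.resize(i[150:214,260:480],None,fx=3.6,fy=3.6,interpolation=cv2.INTER_CUBIC)
cv2.imwrite("pics/c4.png",np.vstack([a,b])[:,:,::-1]);s=manip.read_state();print(s["tool_pos"],s["force"])
E
```

```text
[ 0.61517141 -0.02198873  0.05671737] [-1.10765403 -0.15021769 -0.68251212]
```

View pics/c4.png

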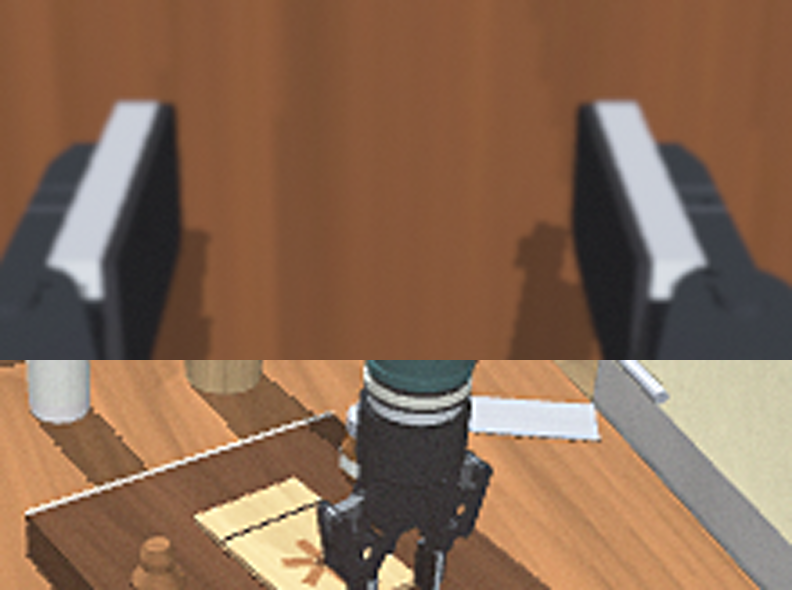

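The pads' shadows (crop 205,230 and 530,225) have moved closer but are still well short of the tips, so the tips are still high. I'll continue down.

>>> send_rows --deltas '[{"dx": 0,"dy": 0,"dz": 0.008,"yaw": 0},{"dx": 0,"dy": 0,"dz": 0.016,"yaw": 0},{"dx": 0,"dy": 0,"dz": 0.024,"yaw": 0},{"dx": 0,"dy": 0,"dz": 0.026,"yaw": 0}]'

```text
time: 7.3
tool_pos: [0.6149, -0.0219, 0.0459]
tcp_rot: [-1.91, -2.494, 0.001]
force: [0.6, 0.1, -0.5]
finger_gap: 0.0512
gripper_force: 0.0
```

>>> send_rows --deltas '[{"dx": 0,"dy": 0,"dz": 0.005,"yaw": 0},{"dx": 0,"dy": 0,"dz": 0.01,"yaw": 0},{"dx": 0,"dy": 0,"dz": 0.01,"yaw": 0}]'

```text
time: 7.6
tool_pos: [0.615, -0.0219, 0.0421]
tcp_rot: [-1.91, -2.494, 0.0]
force: [0.1, 0.5, -0.0]
finger_gap: 0.051
gripper_force: 0.0
```

>>> send_rows --deltas '[{"dx": 0,"dy": 0,"dz": 0.005,"yaw": 0},{"dx": 0,"dy": 0,"dz": 0.01,"yaw": 0},{"dx": 0,"dy": 0,"dz": 0.01,"yaw": 0}]'

```text
time: 7.9
tool_pos: [0.6151, -0.0219, 0.0381]
tcp_rot: [-1.91, -2.494, 0.0]
force: [-0.2, 0.6, 0.1]
finger_gap: 0.0515
gripper_force: 0.0
```

>>> send_rows --deltas '[{"dx": 0,"dy": 0,"dz": 0.005,"yaw": 0},{"dx": 0,"dy": 0,"dz": 0.005,"yaw": 0},{"dx": 0,"dy": 0,"dz": 0.005,"yaw": 0}]'

```text
time: 8.2
tool_pos: [0.6152, -0.0219, 0.0364]
tcp_rot: [-1.91, -2.494, 0.0]
force: [0.6, 0.2, -0.1]
finger_gap: 0.0512
gripper_force: 0.0
```

>>> send_rows --deltas '[{"dx": 0,"dy": 0,"dz": 0.005,"yaw": 0},{"dx": 0,"dy": 0,"dz": 0.005,"yaw": 0},{"dx": 0,"dy": 0,"dz": 0.005,"yaw": 0}]'

```text
time: 8.5
tool_pos: [0.6152, -0.0219, 0.0344]
tcp_rot: [-1.91, -2.494, 0.0]
force: [0.0, 0.8, 0.9]
finger_gap: 0.0513
gripper_force: 0.0
```

>>> send_rows --deltas '[{"dx": 0,"dy": 0,"dz": 0.004,"yaw": 0},{"dx": 0,"dy": 0,"dz": 0.004,"yaw": 0},{"dx": 0,"dy": 0,"dz": 0.004,"yaw": 0}]'

```text
time: 8.8
tool_pos: [0.6152, -0.0219, 0.0327]
tcp_rot: [-1.91, -2.494, 0.0]
force: [-0.6, 0.5, -0.1]
finger_gap: 0.0513
gripper_force: 0.0
```

>>> send_rows --deltas '[{"dx": 0,"dy": 0,"dz": 0.004,"yaw": 0},{"dx": 0,"dy": 0,"dz": 0.004,"yaw": 0},{"dx": 0,"dy": 0,"dz": 0.004,"yaw": 0}]'

```text
time: 9.1
tool_pos: [0.6152, -0.0219, 0.0311]
tcp_rot: [-1.91, -2.494, 0.0]
force: [0.0, -0.4, 0.3]
finger_gap: 0.0513
gripper_force: 0.0
```

>>> send_rows --deltas '[{"dx": 0,"dy": 0,"dz": 0.004,"yaw": 0},{"dx": 0,"dy": 0,"dz": 0.004,"yaw": 0},{"dx": 0,"dy": 0,"dz": 0.004,"yaw": 0}]'

```text
time: 9.4
tool_pos: [0.6152, -0.0219, 0.0295]
tcp_rot: [-1.91, -2.494, 0.0]
force: [0.1, 0.2, 0.2]
finger_gap: 0.0514
gripper_force: 0.0
```

```bash
python3 - <<'E'
from h import *
im=manip.camera("wrist")
a=im[225:325,215:435];a=cv2.resize(a,None,fx=3.6,fy=3.6,interpolation=cv2.INTER_CUBIC)
cv2.imwrite("pics/c5.png",a[:,:,::-1]);s=manip.read_state();print(s["tool_pos"],s["force"])
E
```

```text
[ 0.61523814 -0.02195344  0.02959266] [-0.36826289 -0.80129213  0.07778761]
```

View pics/c5.png

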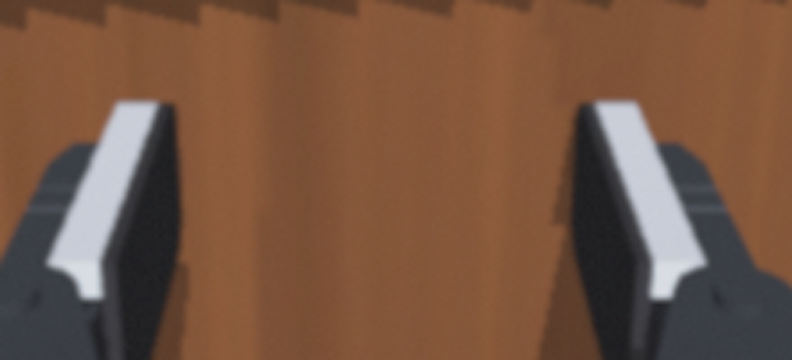

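The tips are close to the board now: the right-hand shadow edge is near the pad at (562,215). I'll continue in fine steps.

>>> send_rows --deltas '[{"dx": 0,"dy": 0,"dz": 0.004,"yaw": 0},{"dx": 0,"dy": 0,"dz": 0.004,"yaw": 0},{"dx": 0,"dy": 0,"dz": 0.004,"yaw": 0}]'

```text
time: 9.75
tool_pos: [0.6155, -0.0219, 0.0286]
tcp_rot: [1.91, 2.494, 0.001]
force: [-2.0, 0.6, 6.5]
finger_gap: 0.0515
gripper_force: 2.7
```

>>> send_rows --deltas '[{"dx": 0,"dy": 0,"dz": 0.004,"yaw": 0},{"dx": 0,"dy": 0,"dz": 0.004,"yaw": 0},{"dx": 0,"dy": 0,"dz": 0.004,"yaw": 0}]'

```text
time: 10.05
tool_pos: [0.6155, -0.0219, 0.0285]
tcp_rot: [-1.91, -2.494, -0.002]
force: [-2.7, 0.5, 15.5]
finger_gap: 0.0514
gripper_force: 8.2
```

>>> send_rows --deltas '[{"dx": 0,"dy": 0,"dz": 0.004,"yaw": 0},{"dx": 0,"dy": 0,"dz": 0.004,"yaw": 0},{"dx": 0,"dy": 0,"dz": 0.004,"yaw": 0}]'

```text
time: 10.35
tool_pos: [0.6156, -0.022, 0.0284]
tcp_rot: [-1.91, -2.493, -0.003]
force: [-6.5, 0.8, 26.9]
finger_gap: 0.051
gripper_force: 13.6
```

Contact at TCP z=0.0287, so the tips sit 16 mm behind the TCP at this opening. I'll lift 2 mm clear and push.

>>> send_rows --deltas '[{"dx": 0,"dy": 0,"dz": -0.015,"yaw": 0},{"dx": 0,"dy": 0,"dz": -0.015,"yaw": 0},{"dx": 0.02,"dy": 0,"dz": -0.015,"yaw": 0},{"dx": 0.04,"dy": 0,"dz": -0.015,"yaw": 0},{"dx": 0.055,"dy": 0,"dz": -0.015,"yaw": 0},{"dx": 0.07,"dy": 0,"dz": -0.015,"yaw": 0},{"dx": 0.085,"dy": 0,"dz": -0.015,"yaw": 0},{"dx": 0.1,"dy": 0,"dz": -0.015,"yaw": 0}]'

```text
time: 11.15
tool_pos: [0.6047, 0.0173, 0.0307]
tcp_rot: [-1.91, -2.494, 0.0]
force: [-0.0, -0.2, 0.7]
finger_gap: 0.0514
gripper_force: 0.1
```

```bash
cat > m.py <<'E'
# black line and panel rear (board axes) from the wrist picture
from h import *
i=manip.camera_info("wrist");im=manip.camera("wrist");cv2.imwrite("pics/m.png",im[:,:,::-1])
A=1.835;n=np.array([np.cos(A),np.sin(A),0]);hsv=cv2.cvtColor(im,cv2.COLOR_RGB2HSV)
pan=(hsv[...,2]>190)&(hsv[...,1]<140)&(hsv[...,1]>40)
pan[:, :150]=0;pan[:,480:]=0
rows=[]
for u in list(range(285,356,10)):
    v=np.where(pan[:,u])[0];
    if len(v)>20: rows.append((u,v.max()+1))
if rows:
    c=np.polyfit(*zip(*rows),1);a,b=[at(i,u,np.polyval(c,u),.053) for u in(270,370)]
    print("rear n",a@n,b@n,"ang",np.arctan2(*(b-a)[1::-1])+np.pi/2)
s=manip.read_state();print("t",s["time"],"pos",s["tool_pos"].round(4),"n",s["tool_pos"]@n,"F",s["force"].round(1))
E
python3 m.py
```

```text
rear n -0.1303056275566924 -0.13026558487097842 ang 1.8358989521103664
t 11.2 pos [0.6043 0.0187 0.0306] n -0.13971652817050695 F [-0.1 -0.2  0.3]
```

The panel is square (1.836 against 1.835) and moving with the fingers. About 102 mm remain, so I'll push 94 mm and then look.

>>> send_rows --deltas '[{"dx": 0.015,"dy": 0,"dz": 0,"yaw": 0},{"dx": 0.03,"dy": 0,"dz": 0,"yaw": 0},{"dx": 0.045,"dy": 0,"dz": 0,"yaw": 0},{"dx": 0.06,"dy": 0,"dz": 0,"yaw": 0},{"dx": 0.075,"dy": 0,"dz": 0,"yaw": 0},{"dx": 0.09,"dy": 0,"dz": 0,"yaw": 0},{"dx": 0.105,"dy": 0,"dz": 0,"yaw": 0},{"dx": 0.12,"dy": 0,"dz": 0,"yaw": 0}]'

```text
time: 12.0
tool_pos: [0.5922, 0.0635, 0.0309]
tcp_rot: [1.91, 2.494, 0.0]
force: [-0.2, -0.6, -0.5]
finger_gap: 0.0515
gripper_force: 0.3
```

>>> send_rows --deltas '[{"dx": 0.015,"dy": 0,"dz": 0,"yaw": 0},{"dx": 0.03,"dy": 0,"dz": 0,"yaw": 0},{"dx": 0.045,"dy": 0,"dz": 0,"yaw": 0},{"dx": 0.06,"dy": 0,"dz": 0,"yaw": 0},{"dx": 0.075,"dy": 0,"dz": 0,"yaw": 0},{"dx": 0.09,"dy": 0,"dz": 0,"yaw": 0},{"dx": 0.1,"dy": 0,"dz": 0,"yaw": 0},{"dx": 0.1,"dy": 0,"dz": 0,"yaw": 0}]'

```text
time: 12.8
tool_pos: [0.5815, 0.1028, 0.0307]
tcp_rot: [-1.908, -2.495, -0.0]
force: [0.2, -0.7, 0.2]
finger_gap: 0.051
gripper_force: 0.0
```

```bash
python3 m.py; python3 -c "
from h import *
i,m=snap('scene','pics/s2.png');a=m[165:295,260:430];w=cv2.imread('pics/m.png')[:200]
cv2.imwrite('pics/c6.png',np.vstack([cv2.resize(a,(510,390),interpolation=cv2.INTER_CUBIC)[:,:,::-1],cv2.resize(w,(510,160))]))"
```

```text
rear n -0.0412254701879752 -0.04112926358474967 ang 1.83716140079514
t 12.85 pos [0.5817 0.1023 0.0307] n -0.05316675779813794 F [0.3 0.2 0.2]
```

View pics/c6.png

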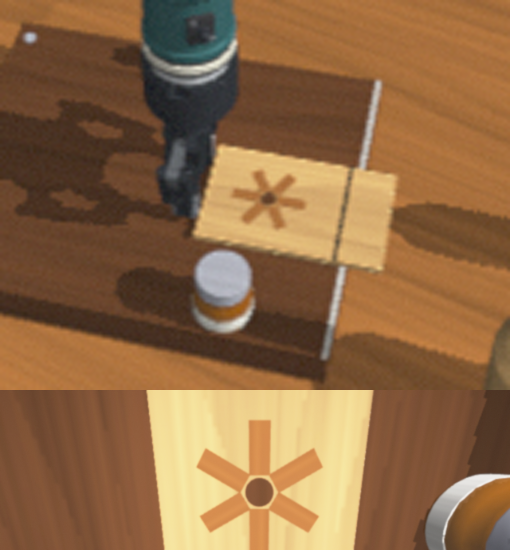

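The scene crop shows the panel square, with the black line running (350,168)–(337,262), just short of the stripe's outer edge, which runs (382,82)–(328,360). I'll work out the gap.

```bash
cat > l.py <<'E'
from h import *
# line and edge in the scene picture, board axes; line sought as dark dip along rows' direction on the panel
A=1.835;n=np.array([np.cos(A),np.sin(A),0]);e=np.array([np.sin(A),-np.cos(A),0])
i=manip.camera_info("scene");im=manip.camera("scene").astype(float).mean(2);cv2.imwrite("pics/l.png",im)
T=np.array(i["cam_to_world"]);K=np.array(i["K"])
def pix(p):
    c=T[:3,:3].T@(p-T[:3,3]);s=c[:2]/c[2];s=s*(1+i["k1"]*(s@s));return K[:2,:2]@s+K[:2,2]
def prof(t,ns,z):
    q=np.array([pix(t*e+x*n+np.array([0,0,z])) for x in ns],np.float32)
    return cv2.remap(im.astype(np.float32),q[:,0][:,None],q[:,1][:,None],cv2.INTER_CUBIC)[:,0]
ns=np.arange(.05,.12,.0005);L=[];E=[]
for t in np.arange(.555,.626,.01):
    p=prof(t,ns,.053);w=np.clip(np.median(p)-20-p,0,None);k=w.argmin() if 0 else w.argmax();m=abs(ns-ns[k])<.005;L.append((t,(w*ns)[m].sum()/w[m].sum()))
ns=np.arange(.075,.11,.0005)
for t in [.46,.47,.48,.49,.5,.51,.66,.67,.68,.69]:
    p=prof(t,ns,.045);k=p.argmax();m=abs(ns-ns[k])<.004;w=np.clip(p-p[m].min(),0,None);E.append((t,(w*ns)[m].sum()/w[m].sum()+.003))
print("line",np.round([x[1] for x in L],4));print("edge",np.round([x[1] for x in E],4))
cl=np.polyfit(*zip(*L),1);ce=np.polyfit(*zip(*E),1)
print("line-edge at t=.54,.64:",np.polyval(cl,[.54,.64])-np.polyval(ce,[.54,.64]))
E
python3 l.py
```

```text
line [0.0802 0.0801 0.0806 0.0803 0.0808 0.0804 0.08   0.0806]
edge [0.0928 0.0927 0.0928 0.0927 0.0927 0.0926 0.0913 0.0914 0.091  0.0912]
line-edge at t=.54,.64: [-0.01206672 -0.01092677][ WARN:0@0.632] global loadsave.cpp:1063 imwrite_ Unsupported depth image for selected encoder is fallbacked to CV_8U.
```

>>> send_rows --deltas '[{"dx": 0.006,"dy": 0,"dz": 0,"yaw": 0.001},{"dx": 0.012,"dy": 0,"dz": 0,"yaw": 0.001},{"dx": 0.017,"dy": 0,"dz": 0,"yaw": 0.001},{"dx": 0.022,"dy": 0,"dz": 0,"yaw": 0.001},{"dx": 0.026,"dy": 0,"dz": 0,"yaw": 0.001},{"dx": 0.03,"dy": 0,"dz": 0,"yaw": 0.001},{"dx": 0.033,"dy": 0,"dz": 0,"yaw": 0.001},{"dx": 0.033,"dy": 0,"dz": 0,"yaw": 0.001}]'

```text
time: 13.75
tool_pos: [0.5783, 0.1147, 0.0308]
tcp_rot: [-1.918, -2.488, -0.0]
force: [-0.1, -0.5, -1.1]
finger_gap: 0.0511
gripper_force: 0.0
```

```bash
python3 m.py; python3 l.py 2>/dev/null
```

```text
rear n -0.029265209255798546 -0.029499215341202117 ang 1.8297518442059981
t 13.8 pos [0.5784 0.1147 0.0308] n -0.04035701510777494 F [-0.7 -0.2  0.3]
line [0.0927 0.0926 0.0919 0.0924 0.0921 0.0926 0.092  0.0916]
edge [0.0927 0.0927 0.0928 0.0927 0.0927 0.0927 0.0913 0.0915 0.091  0.0912]
line-edge at t=.54,.64: [0.0005089 0.0001948]
```

The line is within 1 mm of the edge at both ends. I'll back off and then rise.

>>> send_rows --deltas '[{"dx": -0.03,"dy": 0,"dz": 0,"yaw": 0},{"dx": -0.07,"dy": 0,"dz": 0,"yaw": 0},{"dx": -0.12,"dy": 0,"dz": -0.03,"yaw": 0},{"dx": -0.15,"dy": 0,"dz": -0.1,"yaw": 0},{"dx": -0.15,"dy": 0,"dz": -0.2,"yaw": 0},{"dx": -0.15,"dy": 0,"dz": -0.3,"yaw": 0},{"dx": -0.15,"dy": 0,"dz": -0.38,"yaw": 0},{"dx": -0.15,"dy": 0,"dz": -0.38,"yaw": 0}]'

```text
time: 14.65
tool_pos: [0.5978, 0.0533, 0.1886]
tcp_rot: [1.918, 2.478, 0.011]
force: [0.1, -0.6, 0.5]
finger_gap: 0.0512
gripper_force: 0.0
```

>>> send_rows --deltas '[{"dx": 0,"dy": 0,"dz": 0,"yaw": 0},{"dx": 0,"dy": 0,"dz": 0,"yaw": 0},{"dx": 0,"dy": 0,"dz": 0,"yaw": 0}]'

```text
time: 14.95
tool_pos: [0.5926, 0.0557, 0.1815]
tcp_rot: [-1.918, -2.486, 0.003]
force: [-0.3, 0.1, -0.4]
finger_gap: 0.0511
gripper_force: 0.0
```

```bash
python3 l.py 2>/dev/null; python3 -c "
from plant import manip;print(manip.sign_off())"
```

```text
line [0.0927 0.0927 0.0919 0.0924 0.092  0.0926 0.0921 0.0917]
edge [0.0927 0.0927 0.0927 0.0927 0.0927 0.0926 0.0913 0.0914 0.0911 0.0912]
line-edge at t=.54,.64: [0.00046305 0.0002653 ]
the job is handed in; nothing more can be done
None
```

The panel was pushed flat and square, its black line measured within about 1 mm of the sawing edge at both ends; the hand is clear of everything and the job is handed in at about 15 s (no verdict returned).

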